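# Open the sample carousel at the marked compartment and load the bottle

## Robot

A 6-joint arm with a two-finger parallel gripper is mounted at the origin on a cart in front of the work surface, level with it; the furniture and walls round the work are solid. World frame = base frame: x ahead of the robot, y to its left, z up, the work surface at z = 0. Lengths are in m, angles in rad, forces in N, time in s.
With the tool pointing down it reaches from about 0.35 to 0.775 m from the base axis. Payload 5.5 kg.
Tool frame: the origin (TCP) lies at the very end of the fingers, on their centre line; the grasp point (between the pads) lies env.hold_point_z behind it (env.hold_point_z is the distance from the TCP to the grasp point, in m); z points along the fingers, y is the line along which they close (so a half turn about z gives the same grasp; the last joint's range is limited). The gripper opens to 85 mm and grips with 20 to 120 N. Pads are 22 mm wide; open, the fingers measure 114 mm over their backs; the gripper's body (76 mm by 85 mm) begins 54 mm behind the grasp point. The pads swing forward as they close: fully open they stand 13 mm farther back than shut.
Start: joints at [1.064, 0.313, 0.046, 1.304, 0, 1.431], TCP at [0.206, 0.537, 0.231] pointing down, gripper open.
Joint ranges: [-2.76, 2.76], [-0.86, 1.69], [-1.03, 1.26], [-2.2, 2.34], [-1.47, 1.5], [-3.14, 3.14]. Speed limits (rad/s): [2.57, 2.57, 3.14, 3.14, 3.14, 3.14].

## Interface

Orientations are given as a unit quaternion [w, x, y, z].
In Python, from workcell import env gives the robot as it stands.
- The arm moves only by the tool carry_out, never from a script. Its argument "steps" is a list of rows, each a list of 3 entries, a list of its own where there are three numbers: the turn, a rotation vector about the tool's x, y, z in degrees, then the shift along the tool's x, y, z in cm, then the closure in counts, from 0 (fully open) to 255 (shut). A call has exactly 8 rows; each row is the pose to reach, as a shift and turn from the pose commanded when the call began, along the tool's axes at that moment; what a row does not reach only later rows make up. A row lasts 1/8 s, in which the tool goes at most 62.5 mm and 10.7 degrees, less where a joint would pass 70% of its speed; a pose out of reach is approached as far as the arm can. A call with a gripper value outside its range is refused whole. The fingers move at their own pace and stop on an object; "force" is the grip in N (left out, the last holds). Time passes only in rows, so rows that repeat a pose let the fingers close, or fill a call up. It gives the time, the measured TCP pose, the force, the opening and the grip force at its end, in the units of the state.
- env.get_state(): the state, without advancing time (a new reading comes with each control period).
- env.read_camera(name): name is "scene" or "top"; returns (picture, depth): 420x560x3 uint8, red, green, blue; 420x560 float32, m along the optical axis (not along the pixel's ray), 0 where there is no reading.
- env.get_calibration(name): a dict with "fx", "fy", "cx", "cy" (pixels), "D" ([k1, k2, p1, p2, k3] as OpenCV has them; the pictures are not rectified), "origin" and "orientation" of the camera in the world. Camera axes: x right, y up, looking along -z (the intrinsics and any distortion apply to the point x, -y, -z); pixel columns grow to the right and rows downward; lengths in m; the calibration is good to about 2 mm. A picture is of the moment at which its call begins. get_calibration takes no time and is no camera call.
- env.hand_in(): hands the job in; it is judged then, once.
The state is a dict: "clock": time; "joint_pos": joint angles; "qvel": joint speeds; "tau": joint torques, N m; "tcp_pos": TCP position; "orientation": TCP orientation; "wrist_force": force on the tool from outside, world axes, zero at the start; "ft_torque": the same for the moment, N m; "finger_gap": finger opening in m; "grip_force": force on a finger pad.
Only numpy, scipy, OpenCV 4.12 (cv2) and the standard library are available. Lean on these libraries where they do the work, as an engineer would, in place of code of your own. Each camera call takes 0.05 s, during which the arm holds its last target. There are 200 camera calls.

## Task

Turn the carousel's dial cover by its bar grip until its wedge opening lies wholly over the compartment marked by the tall post on the rim. Then lower the small brown bottle, which stands on the open bench right of the screen instrument, through the opening and stand it upright on that compartment's floor, without dropping it. Leave the cover lined up and do not disturb the other things on the bench.

Things in the scene. Friction and masses are not known exactly. Their poses are not given: they have to be found in the camera images.
- carousel: White round carousel fixed on the worktop at any yaw. Origin: on its axis, at worktop level. Flange 124 mm radius, 8 mm thick; drum 102 mm outer, 98 mm inner radius; hub 30 mm radius. Five radial walls, 5 mm thick, make five 72 degree wedge compartments, floor 8 mm above the worktop; their centres lie 65 mm from the axis, at 0, 72, 144, 216 and 288 degrees about z from the carousel's +x.
- index_post: Steel post on the flange, 114 mm from the carousel axis, straight out from the centre of the wanted compartment: the only tall one. 10 mm thick (14 at the head), top 58 mm above the worktop. Origin: its foot, 8 mm above the worktop. It is at any compartment but the one at the carousel's +x; three others have low studs (top 17 mm above the worktop). Its own yaw means nothing.
- dial_cover (a joint): Turn of the grey cover about the carousel axis, rad, counterclockwise from above positive, 0 with the opening at the carousel's +x. No stops; stays where left (friction 0.1 N m). Starts within 0.35 of 0. Flat plate, 104 mm radius, underside 33.5 and top 38 mm above the worktop (edge ribs 2 mm higher), with one wedge opening, 52 degrees wide, from 36 mm off the axis out through the rim.
- dial_grip (a point): Point to grip on the cover's black bar grip, on the carousel axis, 68 mm above the worktop. The bar is 60 mm long, 18 mm thick, and stands from 44 to 83 mm above the worktop, on a round black cap of 27 mm radius. Its long direction is this point's x axis, which points at the middle of the opening and turns with the cover.
- opening (a point): Middle of the cover's opening, 65 mm from the axis, at the height of the cover's top face; turns with the cover. Its x axis points outward.
- opening_mark (a point): Point on the middle line of the opening, 114 mm from the axis (10 mm beyond the cover's rim), 38 mm above the worktop; turns with the cover. It is right over the foot of the tall post when the opening is lined up.
- bottle: Small brown bottle with black screw cap, 44 mm wide, 78 mm high, about 110 g, straight body up to 60 mm. Origin: centre of its underside. Starts upright, right of the carousel. With the pads centred 55 mm above its underside, fingertips 19 mm lower clear the cover once it stands in the compartment; close the fingers along the drum's circumference to clear post and bar grip.
- beaker: Bystander: empty low glass beaker, 66 mm wide, 62 mm high, beside the fixed instrument with a screen (223 mm tall) that stands between the carousel and the bottle. Origin: centre of its underside.
- petri_dish: Bystander: closed round dish, 62 mm wide, 15 mm high, near the front edge. Origin: centre of its underside.
- pipette: Bystander: pipette lying flat, 279 mm long, near the front right edge, in front of the fixed bath (230 mm tall). Origin: centre of its underside.
- buffer_bottle: Bystander: white plastic bottle, 68 mm wide, 125 mm high, at the back. Origin: centre of its underside.
There are look-alikes about, which are no part of the job. Of the things that look like the bottle, take the one that is farthest from the robot's base at the start.

How it is judged:
On the way, in this order (a step that is already met when the one before it is completed fails the run):
1. the opening is lined up with the marked compartment (its mark within 14 mm of the post, about 7 degrees), the cover at rest and the bottle not yet in the carousel (horizontal distance between opening_mark and index_post below 0.014 m and velocity of joint dial_cover between -0.05 and 0.05 rad/s and horizontal distance between bottle and carousel above 0.13 m), for 0.2 s.
2. the bottle is down on the floor of the marked compartment (horizontal distance between bottle and index_post below 0.068 m and horizontal distance between bottle and carousel below 0.09 m and z of bottle in the frame of carousel below 0.012 m), for 0.2 s.
At the end, for the whole second after the job is handed in: The cover's opening is over the compartment marked by the tall post (mark within 14 mm of the post), and the brown bottle stands in that compartment at rest, upright within 0.1 rad, on its floor (underside 4 to 12 mm above the worktop) (all of step 2 and horizontal distance between opening_mark and index_post below 0.014 m and z of bottle in the frame of carousel above 0.004 m and angle between bottle's own z axis and vertical below 0.1 rad and linear speed of bottle below 0.02 m/s); the robot touches nothing.
It fails at once if the bottle is dropped into the carousel (falls faster than 0.5 m/s near its floor) (horizontal distance between bottle and carousel below 0.12 m and height (world z) of bottle below 0.06 m and linear speed of bottle above 0.5 m/s).
It fails at once if the bottle is tipped over (more than 0.7 rad) (angle between bottle's own z axis and vertical above 0.7 rad).
It fails at once if a bystander is pushed more than 40 mm (distance of any of beaker, petri_dish, pipette, buffer_bottle from where it was at the start of the episode above 0.04 m).
It also fails if it takes over 72 s, if anything falls off the work surface, if the arm or the gripper's body presses on something with over 40 N, if the wrist force passes 120 N, or if a joint passes its speed limit or range.

## Working session

There is one attempt and no reset: what is moved stays moved. The work goes in short steps, Python scripts to look and compute and a tool call to move; the robot and the scene stay as the last step left them, time stands still between calls to the robot, and variables do not carry over. Pictures are saved under pics/ and viewed, at most 10 in all, crops included, and the job is handed in when it is done.

Besides the shell and the picture viewer there is one more tool, called after "Request:" as name([rows], argument=value, ...), one row to a line, values as JSON. carry_out: Moves the arm, as the interface text tells. Its arguments: {"type":"object","properties":{"steps":{"type":"array","items":{"type":"array"}},"force":{"type":"number"}},"required":["steps"]}

```bash
mkdir -p pics; ls; cat > h.py <<'E'
import numpy as np, cv2
from scipy.spatial.transform import Rotation as R
from workcell import env
def rot(q): return R.from_quat([q[1],q[2],q[3],q[0]])
def rays(name,px):
    c=env.get_calibration(name)
    K=np.array([[c['fx'],0,c['cx']],[0,c['fy'],c['cy']],[0,0,1]])
    u=cv2.undistortPoints(np.array(px,float).reshape(-1,1,2),K,np.array(c['D'],float)).reshape(-1,2)
    d=np.c_[u[:,0],-u[:,1],-np.ones(len(u))]
    return np.array(c['origin']),rot(c['orientation']).apply(d)
def onplane(name,px,z):
    o,d=rays(name,px); return o+d*((z-o[2])/d[:,2])[:,None]
def bydepth(name,px,dep):
    o,d=rays(name,px); return o+d*np.array([dep[int(round(v)),int(round(u))] for u,v in px])[:,None]
def save(n,im): cv2.imwrite('pics/'+n,cv2.cvtColor(im,cv2.COLOR_RGB2BGR))
E
python3 - <<'E'
from h import *
for n in('scene','top'):
    p,d=env.read_camera(n); save(n+'0.png',p); np.savez(n+'0.npz',p=p,d=d); print(n,env.get_calibration(n))
print(env.get_state(),env.hold_point_z)
E
```

```text
pics
scene {'fx': 532.7760089045503, 'fy': 532.7760089045503, 'cx': 283.242178059744, 'cy': 204.84244023829484, 'D': array([-0.07728088,  0.        ,  0.        ,  0.        ,  0.        ]), 'origin': array([-0.31021837, -0.70144447,  1.13591987]), 'orientation': array([ 0.839436  ,  0.35784551, -0.16728648, -0.37324124])}
top {'fx': 425.27406276659997, 'fy': 425.27406276659997, 'cx': 274.5860886687856, 'cy': 214.05486577008, 'D': array([0.00807856, 0.        , 0.        , 0.        , 0.        ]), 'origin': array([0.48288929, 0.03863667, 1.48947162]), 'orientation': array([-0.69830056, -0.02235513,  0.02084441,  0.7151518 ])}
{'clock': 0.1, 'joint_pos': array([1.06441500e+00, 3.13985162e-01, 4.51013732e-02, 1.30363710e+00,
       1.97670193e-05, 1.43121052e+00]), 'qvel': array([ 8.08062017e-05, -1.81125577e-03,  1.03210105e-03,  1.27319824e-03,
        1.79311981e-03, -2.55431353e-04]), 'tau': array([ 2.43884286e-03, -4.81721556e+01,  2.99245977e+01,  1.26329967e-02,
       -2.42738006e-04, -6.00032408e-06]), 'tcp_pos': array([0.20597734, 0.53634165, 0.2304676 ]), 'orientation': array([-2.83058652e-04,  1.82371341e-01,  9.83229348e-01, -8.14559448e-04]), 'wrist_force': array([-0.5829092 ,  0.09282424,  0.36361546]), 'ft_torque': array([0.03308437, 0.01695933, 0.00254421]), 'grip_force': 0.0, 'finger_gap': 0.08499678567477499} 0.0187
```

View pics/scene0.png

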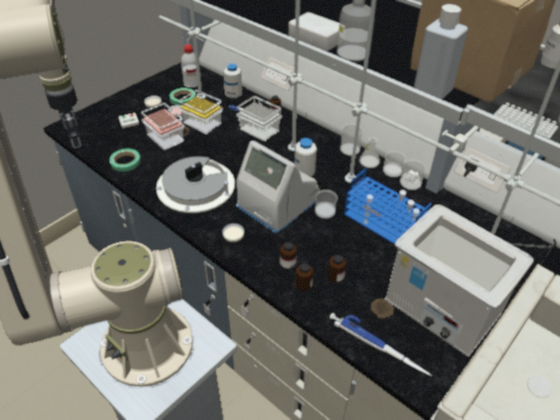

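View pics/top0.png

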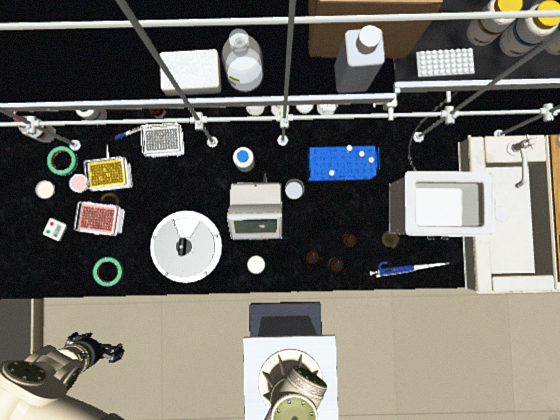

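The scene view shows three brown bottles at (288,255), (304,278) and (337,268); in the top view they are at about (312,257), (336,265) and (349,240). The carousel is at top (185,247), with its bar grip dark at (183,246). The beaker is at top (294,189), the dish at (256,265) and the pipette at (410,268). Next come close crops of the carousel and bottles, plus the bottle positions.

```bash
python3 - <<'E'
from h import *
t=np.load('top0.npz');s=np.load('scene0.npz')
a=cv2.resize(t['p'][205:290,143:228],(400,400),interpolation=cv2.INTER_CUBIC)
b=cv2.resize(t['p'][225:285,290:370],(400,300),interpolation=cv2.INTER_CUBIC); b=cv2.convertScaleAbs(b,alpha=2.5)
c=cv2.resize(s['p'][145:220,145:245],(400,300),interpolation=cv2.INTER_CUBIC)
im=np.zeros((600,800,3),np.uint8); im[:400,:400]=a; im[:300,400:]=b; im[300:,400:]=c
save('crop0.png',im)
# bottles: brown mask, points by height from scene depth and top depth
for n,D in(('top',t),('scene',s)):
    p=D['p'];d=D['d']
    vv,uu=np.mgrid[0:420,0:560]; px=np.c_[uu.ravel(),vv.ravel()]
    o,r=rays(n,px); P=(o+r*d.ravel()[:,None]).reshape(420,560,3)
    np.save(n+'_P.npy',P)
    m=((P[...,2]>.06)&(P[...,2]<.085)&(P[...,1]<0)&(P[...,1]>-.45)&(P[...,0]>.3)&(P[...,0]<.62)&(d>0)).astype(np.uint8)
    k,l,st,ce=cv2.connectedComponentsWithStats(m)
    for i in range(1,k):
        if st[i,4]>8: q=P[l==i]; print(n,st[i],ce[i].round(1),q.mean(0).round(4),q.min(0).round(3),q.max(0).round(3),np.hypot(*q.mean(0)[:2]).round(4))
# carousel: white flange + cover by z in top
P=np.load('top_P.npy');d=t['d']
reg=(P[...,1]>.1)&(P[...,1]<.6)&(P[...,0]>.3)&(P[...,0]<.7)&(d>0)
for lo,hi in((.030,.045),(.048,.062),(.075,.09)):
    m=(reg&(P[...,2]>lo)&(P[...,2]<hi)).astype(np.uint8)
    k,l,st,ce=cv2.connectedComponentsWithStats(m)
    for i in range(1,k):
        if st[i,4]>3: print(lo,st[i],ce[i].round(1),P[l==i].mean(0).round(4))
m=((t['p'].min(2)>130)).astype(np.uint8); m[:, :140]=0; m[:,228:]=0; m[:205]=0; m[288:]=0
c,_=cv2.findContours(m,cv2.RETR_EXTERNAL,cv2.CHAIN_APPROX_NONE); c=max(c,key=cv2.contourArea)
e=cv2.fitEllipse(c); print(e, onplane('top',[e[0]],.008))
E
```

```text
top [393 197  10  37  81] [394.2 216.4] [ 0.5523 -0.3578  0.072 ] [ 0.496 -0.378  0.06 ] [ 0.618 -0.354  0.085] 0.6581
top [343 234  13  13 125] [349.3 240.4] [ 0.4761 -0.2058  0.0701] [ 0.457 -0.226  0.06 ] [ 0.497 -0.185  0.084] 0.5187
top [306 251  13  13 126] [311.9 257.3] [ 0.423  -0.0798  0.0702] [ 0.403 -0.101  0.06 ] [ 0.444 -0.06   0.081] 0.4305
top [330 259  13  13 133] [336.3 265. ] [ 0.3954 -0.1599  0.0693] [ 0.375 -0.18   0.06 ] [ 0.415 -0.14   0.084] 0.4265
scene [281 242  16  14 170] [288.3 248.5] [ 0.4196 -0.0883  0.0719] [ 0.401 -0.107  0.06 ] [ 0.445 -0.064  0.084] 0.4288
scene [330 255  16  15 185] [337.5 261.9] [ 0.4719 -0.2141  0.0714] [ 0.455 -0.234  0.06 ] [ 0.497 -0.191  0.084] 0.5182
scene [296 263  17  15 192] [304.3 270.3] [ 0.3915 -0.1682  0.0713] [ 0.373 -0.187  0.06 ] [ 0.418 -0.143  0.084] 0.4261
scene [388 282  33  27 228] [404.3 295.3] [ 0.4967 -0.4043  0.0724] [ 0.491 -0.45   0.06 ] [ 0.502 -0.358  0.085] 0.6404
0.03 [128 181   2   6   6] [128.8 183.5] [0.6891 0.5392 0.0363]
0.03 [120 212   2   3   5] [120.6 213. ] [0.5878 0.5666 0.0393]
0.03 [120 21
[... 980 characters left out ...]
 5  13] [108.  182.6] [0.6878 0.5944 0.0778]
0.075 [120 181   4   2   5] [121.8 181.4] [0.6905 0.5477 0.0796]
0.075 [231 184  26   3  35] [243.  184.5] [0.6701 0.1435 0.083 ]
0.075 [109 209   3   3   4] [110.  209.8] [0.5967 0.5874 0.0787]
0.075 [107 210   7  13  30] [109.7 216.6] [0.574  0.5885 0.0781]
0.075 [111 213   2   2   4] [111.5 213.5] [0.5841 0.5825 0.0785]
0.075 [107 220   2   4   6] [107.7 221.3] [0.5583 0.5954 0.078 ]
0.075 [107 223   6   9  23] [109.9 226.8] [0.54   0.588  0.0784]
0.075 [178 238   7  18  98] [181.  246.6] [0.4687 0.3518 0.0823]
((185.58985900878906, 246.26771545410156), (70.64752960205078, 71.48350524902344), 33.85080337524414) [[0.4688481 0.3525365 0.008    ]]
```

View pics/crop0.png

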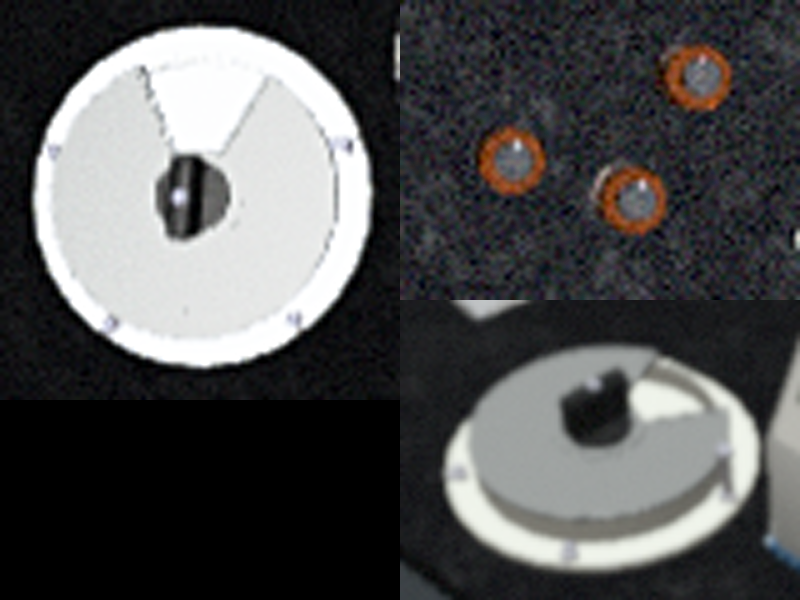

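The left crop shows the wedge opening pointing up (edges at about (143,68) and (268,78)) and the tall post at (345,145); three low studs are at (55,152), (110,325) and (293,318). 

Bottle candidates in the top view, with distance from the base:
- (312,257): 0.43 m
- (336,265): 0.43 m
- (349,240): 0.52 m, which is the farthest, so I take this one

In the crop it is at the upper right, with its neighbours clear of the fingers.

```bash
cat >> h.py <<'E'
def pose(x,y,z,xaz):
    a=np.radians(xaz); X=np.array([np.cos(a),np.sin(a),0]); Z=np.array([0,0,-1.]); return np.array([x,y,z]),R.from_matrix(np.c_[X,np.cross(Z,X),Z])
def rel(c,t):
    """turn about tool z (deg) and shift in tool axes (cm), c,t=(x,y,z,xaz)"""
    p,A=pose(*c); q,B=pose(*t); return np.degrees((A.inv()*B).as_rotvec()).round(1),(A.inv().apply(q-p)*100).round(2)
def cover_angle(C,p,d):
    # angle scan of white (opening) vs grey at cover height, top camera
    vv,uu=np.mgrid[0:420,0:560]; px=np.c_[uu.ravel(),vv.ravel()]
    Q=onplane('top',px,.038); r=np.hypot(*(Q[:,:2]-C).T); az=np.degrees(np.arctan2(Q[:,1]-C[1],Q[:,0]-C[0]))
    m=(r>.05)&(r<.09); return az[m],p.reshape(-1,3)[m].min(1),r[m]
E
python3 - <<'E'
from h import *
t=np.load('top0.npz');P=np.load('top_P.npy');C=np.array([.469,.3525])
az,w,r=cover_angle(C,t['p'],t['d'])
g=np.median(w); print('grey',g)
for a in range(-50,50,4):
    m=(az>=a)&(az<a+4); print(a+2,int(np.median(w[m])),end='; ')
# bar
m=(P[...,2]>.078)&(P[...,2]<.09)&(np.hypot(P[...,0]-C[0],P[...,1]-C[1])<.04)
q=P[m][:,:2]; ce,ev=cv2.PCACompute(q.astype(np.float32),mean=None); print('\nbar',ce,np.degrees(np.arctan2(ev[:,1],ev[:,0])))
for n in('top','scene'):
    P=np.load(n+'_P.npy'); m=(P[...,2]>.05)&(P[...,2]<.25)&(P[...,1]>.02)&(P[...,1]<.235)&(P[...,0]>.4)&(P[...,0]<.68)
    for lo in(.05,.1,.15,.2): 
        q=P[m&(P[...,2]>lo)&(P[...,2]<lo+.05)]; print(n,lo,len(q),np.percentile(q,1,0).round(3),np.percentile(q,99,0).round(3)) if len(q) else 0
S=np.load('scene_P.npy'); print('post scene',)
m=(S[...,2]>.045)&(S[...,2]<.065)&(np.hypot(S[...,0]-.5027,S[...,1]-.2441)<.03); q=S[m]; print(len(q),q.mean(0) if len(q) else '')
print(rel((.206,.537,.231,159),(.469,.3525,.13,185)))
E
```

```text
grey 227.0
-48 227; -44 227; -40 227; -36 221; -32 209; -28 254; -24 253; -20 253; -16 253; -12 253; -8 253; -4 253; 0 253; 4 253; 8 253; 12 253; 16 255; 20 230; 24 199; 28 219; 32 219; 36 218; 40 218; 44 220; 48 219; 
bar [[0.46807432 0.35223043]] [-3.8601859 86.13982  ]
top 0.05 327 [0.489 0.021 0.053] [0.679 0.184 0.1  ]
top 0.1 1129 [0.49  0.022 0.1  ] [0.653 0.184 0.149]
top 0.15 816 [0.508 0.021 0.151] [0.594 0.184 0.2  ]
top 0.2 640 [0.536 0.021 0.2  ] [0.573 0.182 0.222]
scene 0.05 519 [0.488 0.021 0.051] [0.663 0.177 0.1  ]
scene 0.1 826 [0.489 0.02  0.101] [0.656 0.177 0.149]
scene 0.15 919 [0.508 0.021 0.151] [0.543 0.177 0.2  ]
scene 0.2 563 [0.534 0.021 0.2  ] [0.568 0.177 0.223]
post scene
20 [0.50348441 0.2404773  0.05594099]
(array([  0.,   0., -26.]), array([-31.17,  -7.8 ,  10.1 ]))
```

```bash
python3 - <<'E'
from h import *
print(rel((.206,.537,.231,159),(.4685,.352,.12,176)))
E
```

```text
(array([  0.,   0., -17.]), array([-31.14,  -7.86,  11.1 ]))
```

Request:
carry_out([
  [[0,0,-2],[-3,-0.8,0.5],0],
  [[0,0,-4],[-7,-1.8,1.5],0],
  [[0,0,-7],[-12,-3,3],0],
  [[0,0,-10],[-17.5,-4.4,5],0],
  [[0,0,-13],[-23,-5.8,7],0],
  [[0,0,-16],[-28,-7,9.5],0],
  [[0,0,-17],[-30.5,-7.7,11],0],
  [[0,0,-17],[-31.1,-7.9,11.1],0],
], force=40)

```text
clock: 1.1
tcp_pos: [0.4684, 0.3497, 0.1184]
orientation: [-0.001, 0.036, 0.999, -0.001]
wrist_force: [-0.5, 0.4, 0.1]
finger_gap: 0.0855
grip_force: 0.0
```

Request:
carry_out([
  [[0,0,0],[0,0,2],0],
  [[0,0,0],[0,0,4.5],60],
  [[0,0,0],[0,0,6.5],120],
  [[0,0,0],[0,0,7],150],
  [[0,0,0],[0,0,7],255],
  [[0,0,0],[0,0,7],255],
  [[0,0,0],[0,0,7],255],
  [[0,0,0],[0,0,7],255],
], force=40)

```text
clock: 2.1
tcp_pos: [0.4678, 0.3517, 0.0509]
orientation: [-0.0, 0.035, 0.999, 0.0]
wrist_force: [-3.4, -0.3, 3.3]
finger_gap: 0.0172
grip_force: 40.8
```

Request:
carry_out([
  [[0,0,6],[0,0,0],255],
  [[0,0,15],[0,0,0],255],
  [[0,0,25],[0,0,0],255],
  [[0,0,35],[0,0,0],255],
  [[0,0,45],[0,0,0],255],
  [[0,0,55],[0,0,0],255],
  [[0,0,64],[0,0,0],255],
  [[0,0,68.5],[0,0,0],255],
])

```text
clock: 3.1
tcp_pos: [0.4693, 0.3534, 0.0509]
orientation: [-0.0, 0.592, 0.806, 0.002]
wrist_force: [-0.4, 5.4, -2.9]
finger_gap: 0.0176
grip_force: 40.0
```

Request:
carry_out([
  [[0,0,0],[0,0,0],255],
  [[0,0,0],[0,0,0],255],
  [[0,0,0],[0,0,0],150],
  [[0,0,0],[0,0,0],100],
  [[0,0,0],[0,0,0],100],
  [[0,0,0],[0,0,-3],60],
  [[0,0,0],[0,0,-7],0],
  [[0,0,0],[0,0,-12],0],
])

```text
clock: 4.1
tcp_pos: [0.4677, 0.3509, 0.1707]
orientation: [-0.0, 0.592, 0.806, -0.001]
wrist_force: [0.9, 0.7, 0.2]
finger_gap: 0.0855
grip_force: 0.0
```

Request:
carry_out([
  [[0,0,0],[0,0,-4],0],
  [[0,0,0],[-1,-0.3,-8],0],
  [[0,0,0],[-4,-1.2,-9],0],
  [[0,0,0],[-9,-2.7,-9],0],
  [[0,0,0],[-14.5,-4.4,-9],0],
  [[0,0,0],[-20.5,-6.2,-9],0],
  [[0,0,0],[-26.5,-8,-9],0],
  [[0,0,0],[-32.5,-9.8,-9],0],
])

```text
clock: 5.1
tcp_pos: [0.4722, 0.0105, 0.2606]
orientation: [0.001, 0.591, 0.806, 0.0]
wrist_force: [1.3, 0.6, 0.5]
finger_gap: 0.0857
grip_force: 0.0
```

Request:
carry_out([
  [[0,0,0],[-6,-1.8,0],0],
  [[0,0,0],[-11,-3.3,0],0],
  [[0,0,0],[-15,-4.5,0],0],
  [[0,0,0],[-18,-5.4,1],0],
  [[0,0,0],[-20,-6,3],0],
  [[0,0,0],[-21,-6.3,6],0],
  [[0,0,0],[-21,-6.3,9],0],
  [[0,0,0],[-21,-6.3,11],0],
])

```text
clock: 6.1
tcp_pos: [0.4746, -0.2068, 0.1488]
orientation: [-0.001, 0.592, 0.806, -0.0]
wrist_force: [0.7, 1.0, -0.4]
finger_gap: 0.0852
grip_force: 0.0
```

```bash
python3 - <<'E'
from h import *
t,d=env.read_camera('top'); s,ds=env.read_camera('scene'); np.savez('t1.npz',p=t,d=d)
a=cv2.resize(t[205:290,143:228],(400,400),interpolation=cv2.INTER_CUBIC)
b=cv2.convertScaleAbs(cv2.resize(s[200:300,265:365],(400,400),interpolation=cv2.INTER_CUBIC),alpha=1.5)
save('c1.png',np.hstack([a,b]))
C=np.array([.4685,.3523])
az,w,r=cover_angle(C,t,d)
for a in range(-112,-36,3):
    m=(az>=a)&(az<a+3); print(a+1.5,int(np.median(w[m])),end='; ')
vv,uu=np.mgrid[0:420,0:560]; o,rr=rays('top',np.c_[uu.ravel(),vv.ravel()]); P=o+rr*d.ravel()[:,None]
m=(P[:,2]>.077)&(P[:,2]<.09)&(np.hypot(P[:,0]-C[0],P[:,1]-C[1])<.04); q=P[m][:,:2]
ce,ev=cv2.PCACompute(q.astype(np.float32),mean=None); print('\nbar',ce,np.degrees(np.arctan2(ev[0,1],ev[0,0])))
m=(P[:,2]>.048)&(P[:,2]<.065)&(np.hypot(P[:,0]-.5027,P[:,1]-.2441)<.02); q=P[m]; print('post',len(q),q.mean(0),np.degrees(np.arctan2(q.mean(0)[1]-C[1],q.mean(0)[0]-C[0])))
# flange studs: dark-ish pixels on the flange ring, at r 105..122
Q=onplane('top',np.c_[uu.ravel(),vv.ravel()],.015); R_=np.hypot(*(Q[:,:2]-C).T); A=np.degrees(np.arctan2(Q[:,1]-C[1],Q[:,0]-C[0]))
m=(R_>.109)&(R_<.119); g=t.reshape(-1,3).min(1); m&=g<215
A=A[m]; 
h,e=np.histogram(A,bins=36,range=(-180,180)); print([(int(A[(A>=e[i])&(A<e[i+1])].mean()*10)/10,int(h[i])) for i in range(36) if h[i]])
st=env.get_state(); print(st['tcp_pos'],st['clock'])
E
```

```text
-110.5 233; -107.5 234; -104.5 234; -101.5 220; -98.5 231; -95.5 254; -92.5 254; -89.5 254; -86.5 254; -83.5 254; -80.5 254; -77.5 254; -74.5 254; -71.5 254; -68.5 253; -65.5 254; -62.5 253; -59.5 253; -56.5 254; -53.5 254; -50.5 255; -47.5 244; -44.5 203; -41.5 208; -38.5 231; -35.5 230; 
bar [[0.46822414 0.3517825 ]] 107.30281
post 13 [0.50272153 0.24412801 0.05698072] -72.44459610443708
[(-142.8, 6), (-72.6, 5), (-69.3, 1), (69.7, 1), (71.6, 5), (120.1, 1), (143.8, 7)]
[ 0.47374614 -0.20599386  0.14807957] 6.2
```

View pics/c1.png

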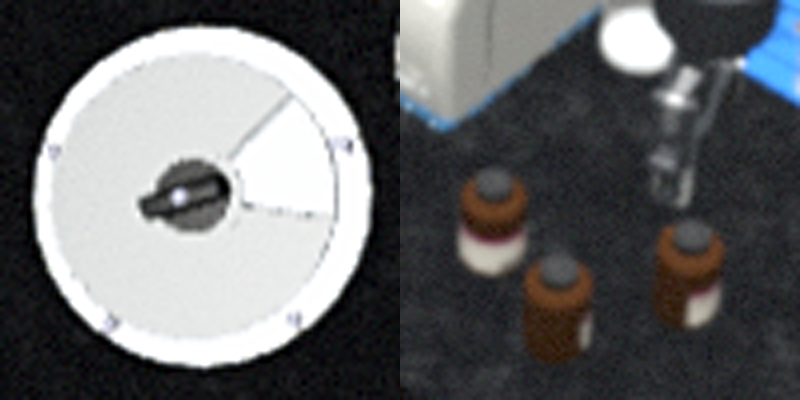

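The left crop shows the wedge now pointing at the post at (345,145): bar at −72.7°, post at −72.4°, so it is lined up. The right crop shows the gripper above the rightmost (farthest) bottle at (690,275).

Request:
carry_out([
  [[0,0,0],[0,0.1,3],0],
  [[0,0,0],[0,0.1,7],0],
  [[0,0,0],[0,0.1,10],0],
  [[0,0,0],[0,0.1,11.4],0],
  [[0,0,0],[0,0.1,11.4],60],
  [[0,0,0],[0,0.1,11.4],100],
  [[0,0,0],[0,0.1,11.4],255],
  [[0,0,0],[0,0.1,11.4],255],
], force=35)

```text
clock: 7.2
tcp_pos: [0.4775, -0.2071, 0.038]
orientation: [0.002, 0.591, 0.806, 0.0]
wrist_force: [-1.3, -0.1, 6.0]
finger_gap: 0.0419
grip_force: 35.5
```

Request:
carry_out([
  [[0,0,0],[0,0,0],255],
  [[0,0,0],[0,0,0],255],
  [[0,0,0],[0,0,-1],255],
  [[0,0,0],[0,0,-3],255],
  [[0,0,0],[0,0,-6],255],
  [[0,0,0],[0,0,-9],255],
  [[0,0,0],[0,0,-11],255],
  [[0,0,0],[0,0,-12],255],
])

```text
clock: 8.2
tcp_pos: [0.4769, -0.2067, 0.158]
orientation: [0.001, 0.591, 0.806, 0.0]
wrist_force: [0.4, 0.1, -1.1]
finger_gap: 0.0417
grip_force: 35.8
```

```bash
python3 - <<'E'
from h import *
s,ds=env.read_camera('scene'); save('c2.png',cv2.convertScaleAbs(cv2.resize(s[180:300,265:385],(480,480),interpolation=cv2.INTER_CUBIC),alpha=1.5))
vv,uu=np.mgrid[0:420,0:560]; o,rr=rays('scene',np.c_[uu.ravel(),vv.ravel()]); P=o+rr*ds.ravel()[:,None]
st=env.get_state(); t=st['tcp_pos']; print(t,st['clock'],st['finger_gap'])
p=s.reshape(-1,3).astype(int); m=(np.hypot(P[:,0]-t[0],P[:,1]-t[1])<.04)&(P[:,2]>.05)&(P[:,2]<t[2]+.0); q=P[m]; print(len(q),np.percentile(q,[1,50,99],0).round(4), np.sort(q[:,2])[:5])
E
```

```text
[ 0.4770968  -0.20683881  0.15857749] 8.25 0.041762552596835006
140 [[ 0.4546 -0.2325  0.1232]
 [ 0.4612 -0.222   0.1416]
 [ 0.4855 -0.1935  0.1567]] [0.1224557  0.12289865 0.12363036 0.12368911 0.12384877]
```

View pics/c2.png

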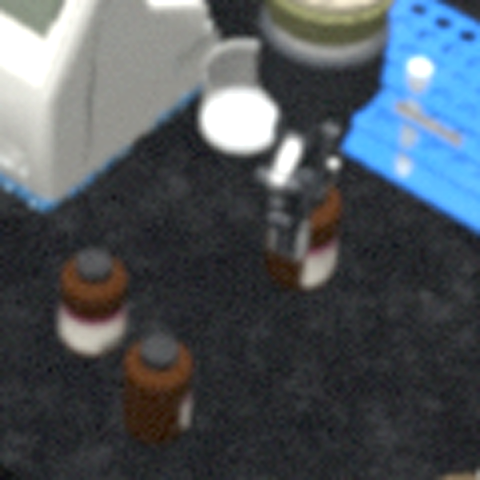

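The bottle hangs upright in the fingers at (305,240), with the two other bottles untouched. Its underside is about 38 mm below the TCP. Next I work out the carry route in front of the instrument.

```bash
python3 - <<'E'
from h import *
c=(.4769,-.2063,.156,107.5)
for w in[(.47,-.195,.18),(.45,-.17,.21),(.43,-.14,.24),(.42,-.1,.25),(.42,-.055,.25),(.42,-.01,.25),(.42,.035,.25),(.42,.08,.25)]: print(rel(c,w+(107.5,))[1])
c=(.42,.08,.25,107.5);print()
for w in[(.42,.12,.25),(.42,.16,.25),(.422,.195,.25),(.43,.225,.25),(.445,.25,.25),(.465,.27,.25),(.48,.282,.25),(.4885,.288,.25)]: print(rel(c,w+(107.5,))[1])
E
```

```text
[ 1.29 -0.32 -2.4 ]
[ 4.27 -1.47 -5.4 ]
[ 7.73 -2.48 -8.4 ]
[11.85 -2.23 -9.4 ]
[16.14 -0.88 -9.4 ]
[20.43  0.48 -9.4 ]
[24.72  1.83 -9.4 ]
[29.02  3.18 -9.4 ]

[3.81 1.2  0.  ]
[7.63 2.41 0.  ]
[10.91  3.65  0.  ]
[13.53  5.31  0.  ]
[15.46  7.5   0.  ]
[16.77 10.01  0.  ]
[17.46 11.8   0.  ]
[17.78 12.79  0.  ]
```

Request:
carry_out([
  [[0,0,0],[1.3,-0.3,-2.4],255],
  [[0,0,0],[4.3,-1.5,-5.4],255],
  [[0,0,0],[7.7,-2.5,-8.4],255],
  [[0,0,0],[11.9,-2.2,-9.4],255],
  [[0,0,0],[16.1,-0.9,-9.4],255],
  [[0,0,0],[20.4,0.5,-9.4],255],
  [[0,0,0],[24.7,1.8,-9.4],255],
  [[0,0,0],[29,3.2,-9.4],255],
])

```text
clock: 9.25
tcp_pos: [0.4191, 0.0812, 0.2497]
orientation: [-0.0, 0.592, 0.806, -0.0]
wrist_force: [1.5, -0.3, -1.8]
finger_gap: 0.042
grip_force: 35.9
```

Request:
carry_out([
  [[0,0,0],[3.8,1.2,0],255],
  [[0,0,0],[7.6,2.4,0],255],
  [[0,0,0],[10.9,3.7,0],255],
  [[0,0,0],[13.5,5.3,0],255],
  [[0,0,0],[15.5,7.5,0],255],
  [[0,0,0],[16.8,10,0],255],
  [[0,0,0],[17.5,11.8,0],255],
  [[0,0,0],[17.8,12.8,0],255],
])

```text
clock: 10.25
tcp_pos: [0.4885, 0.2885, 0.2491]
orientation: [-0.0, 0.591, 0.807, -0.001]
wrist_force: [-0.4, -0.5, -1.8]
finger_gap: 0.0419
grip_force: 35.9
```

Request:
carry_out([
  [[0,0,0],[0,0,2],255],
  [[0,0,0],[0,0,5],255],
  [[0,0,0],[0,0,8],255],
  [[0,0,0],[0,0,11],255],
  [[0,0,0],[0,0,13],255],
  [[0,0,0],[0,0,14],255],
  [[0,0,0],[0,0,14],255],
  [[0,0,0],[0,0,14],255],
])

```text
clock: 11.25
tcp_pos: [0.489, 0.2882, 0.1113]
orientation: [0.0, 0.591, 0.806, 0.001]
wrist_force: [0.3, 0.7, -0.7]
finger_gap: 0.0422
grip_force: 35.9
```

```bash
python3 - <<'E'
from h import *
s,ds=env.read_camera('scene'); save('c3.png',cv2.resize(s[110:220,140:260],(720,660),interpolation=cv2.INTER_CUBIC)[60:])
t,d=env.read_camera('top')
st=env.get_state(); p=st['tcp_pos']; print(p,st['clock'],st['finger_gap'],st['wrist_force'],st['joint_pos'].round(2))
C=np.array([.4685,.352]); v=p[:2]-C; print('r,az',np.hypot(*v),np.degrees(np.arctan2(v[1],v[0])),'hold xaz',np.degrees(rot(st['orientation']).as_matrix()[:,0]))
vv,uu=np.mgrid[0:420,0:560]; o,rr=rays('scene',np.c_[uu.ravel(),vv.ravel()]); P=o+rr*ds.ravel()[:,None]
c=s.reshape(-1,3).astype(int); br=(c[:,0]>c[:,2]*1.8)&(c[:,0]>35)
m=br&(np.hypot(P[:,0]-p[0],P[:,1]-p[1])<.04)&(P[:,2]>.045); q=P[m]; print(len(q),np.percentile(q,[2,50,98],0).round(4))
E
```

```text
[0.48908467 0.28828261 0.11136612] 11.35 0.04178767395549176 [-0.36583425 -0.30879809 -0.4349199 ] [ 0.39  0.36 -0.19  1.02  0.    1.66]
r,az 0.06695994661564002 -72.09632490155346 hold xaz [-1.72098898e+01  5.46500312e+01  1.17262766e-02]
66 [[0.456  0.2617 0.0903]
 [0.4831 0.269  0.1384]
 [0.5021 0.303  0.3171]]
```

View pics/c3.png

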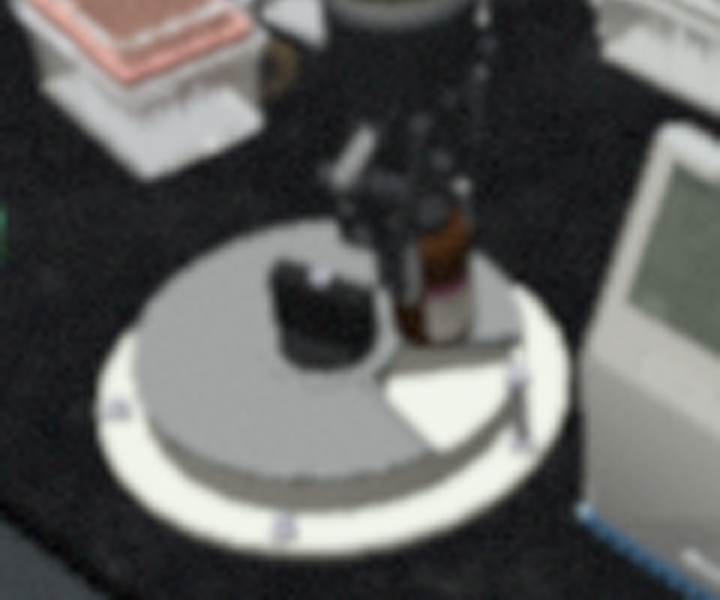

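The bottle hangs over the wedge opening; its lower edge is at about (437,345) in the crop, the post at (518,405) and the opening below it. One quick check of the bottle's sideways offset in the hand before lowering.

```bash
python3 - <<'E'
from h import *
cal=env.get_calibration('scene'); K=np.array([[cal['fx'],0,cal['cx']],[0,cal['fy'],cal['cy']],[0,0,1]])
Rw=rot(cal['orientation']).inv()
def proj(X):
    c=Rw.apply(np.atleast_2d(X)-cal['origin'])*[1,-1,-1]; return cv2.projectPoints(c,np.zeros(3),np.zeros(3),K,cal['D'])[0].reshape(-1,2)
x,y=.489,.2883
for z in(.073,.09,.11): print(z,(proj([[x,y,z]])[0]-[140,120])*6)
a=np.radians(-72.4); u=np.array([np.cos(a),np.sin(a),0])
print('10mm radial out',(proj([[x,y,.08]+u*.01])-proj([[x,y,.08]]))*6, 'tangential',(proj([[x,y,.08]+np.array([-u[1],u[0],0])*.01])-proj([[x,y,.08]]))*6)
print('post head centre, grip top centre',(proj([[.5029,.2435,.056],[.4685,.352,.083]])-[140,120])*6)
E
```

```text
0.073 [428.52160478 325.54377123]
0.09 [425.92475049 300.07045468]
0.11 [422.82783458 269.63882838]
10mm radial out [[17.02596718  5.3076174 ]] tangential [[  9.68150874 -11.34331339]]
post head centre, grip top centre [[510.48251842 376.15073752]
 [314.35298115 275.94756546]]
```

Request:
carry_out([
  [[0,0,0],[0,0,0.8],255],
  [[0,0,0],[0,0,1.8],255],
  [[0,0,0],[0,0,2.8],255],
  [[0,0,0],[0,0,3.8],255],
  [[0,0,0],[0,0,4.8],255],
  [[0,0,0],[0,0,5.6],255],
  [[0,0,0],[0,0,6.1],255],
  [[0,0,0],[0,0,6.1],255],
])

```text
clock: 12.35
tcp_pos: [0.4881, 0.288, 0.0489]
orientation: [-0.0, 0.591, 0.806, -0.0]
wrist_force: [1.2, -0.6, -1.0]
finger_gap: 0.0421
grip_force: 35.9
```

Request:
carry_out([
  [[0,0,0],[0,0,0.1],255],
  [[0,0,0],[0,0,0.2],255],
  [[0,0,0],[0,0,0.3],255],
  [[0,0,0],[0,0,0.3],255],
  [[0,0,0],[0,0,0.4],255],
  [[0,0,0],[0,0,0.4],255],
  [[0,0,0],[0,0,0.4],255],
  [[0,0,0],[0,0,0.4],255],
])

```text
clock: 13.35
tcp_pos: [0.4884, 0.2881, 0.046]
orientation: [0.0, 0.591, 0.806, 0.0]
wrist_force: [-2.4, -0.5, 5.3]
finger_gap: 0.0418
grip_force: 36.4
```

Request:
carry_out([
  [[0,0,0],[0,0,0],115],
  [[0,0,0],[0,0,0],100],
  [[0,0,0],[0,0,0],80],
  [[0,0,0],[0,0,0],60],
  [[0,0,0],[0,0,0],50],
  [[0,0,0],[0,0,-1],50],
  [[0,0,0],[0,0,-3],50],
  [[0,0,0],[0,0,-5],50],
])

```text
clock: 14.35
tcp_pos: [0.4884, 0.288, 0.0965]
orientation: [0.0, 0.591, 0.806, 0.0]
wrist_force: [0.3, 0.0, -0.1]
finger_gap: 0.0687
grip_force: 0.0
```

Request:
carry_out([
  [[0,0,0],[0,0,-4],50],
  [[0,0,0],[0,0,-9],50],
  [[0,0,0],[0,0,-13],50],
  [[0,0,0],[3,0,-15],50],
  [[0,0,0],[8,0,-15],50],
  [[0,0,0],[13,0,-15],50],
  [[0,0,0],[17,0,-15],50],
  [[0,0,0],[18,0,-15],50],
])

```text
clock: 15.35
tcp_pos: [0.4331, 0.4618, 0.2457]
orientation: [-0.0, 0.59, 0.807, 0.0]
wrist_force: [0.9, -0.4, -0.2]
finger_gap: 0.0684
grip_force: 0.0
```

```bash
python3 - <<'E'
from h import *
s,ds=env.read_camera('scene'); t,d=env.read_camera('top')
save('c4.png',np.hstack([cv2.resize(s[140:225,150:235],(400,400),interpolation=cv2.INTER_CUBIC),cv2.resize(t[205:290,143:228],(400,400),interpolation=cv2.INTER_CUBIC)]))
C=np.array([.4685,.352]); vv,uu=np.mgrid[0:420,0:560]; o,rr=rays('top',np.c_[uu.ravel(),vv.ravel()]); P=o+rr*d.ravel()[:,None]
rad=lambda x,y:np.hypot(P[:,0]-x,P[:,1]-y)
q=P[(P[:,2]>.077)&(P[:,2]<.09)&(rad(*C)<.033)][:,:2]
ce,ev=cv2.PCACompute(q.astype(np.float32),mean=None); print('bar',ce,np.degrees(np.arctan2(ev[0,1],ev[0,0])))
q=P[(P[:,2]>.065)&(P[:,2]<.1)&(rad(.4884,.288)<.028)]; print('bottle',len(q),q.mean(0),np.percentile(q[:,2],[50,90]))
st=env.get_state(); print(st['tcp_pos'],st['clock'],st['wrist_force'],st['finger_gap'])
E
```

```text
bar [[0.468244   0.35208374]] 108.37603
bottle 136 [0.4863345  0.28590134 0.07742039] [0.075644   0.08661228]
[0.43379554 0.46036483 0.24553343] 15.45 [ 0.1226604  -0.42386479 -0.00319819] 0.06864493506182823
```

View pics/c4.png

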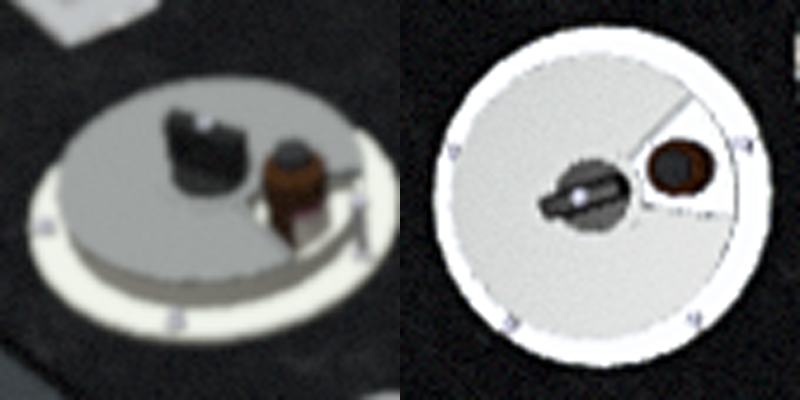

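The pictures show the bottle standing upright inside the wedge opening at (293,190) left and (680,167) right. Its cap top is at 86 mm, which is 8 + 78, so it is on the compartment floor. The cover is still lined up with the post and the arm is clear.

```bash
python3 -c "
from workcell import env
print(env.hand_in())"
```

```text
the job is handed in; nothing more can be done
None
```

I lined up the cover's opening with the tall post (within about 1°), stood the farthest brown bottle upright on that compartment's floor, moved the arm clear and handed the job in; hand-in returned no verdict.

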